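Close a transit case: four cross-grip nuts half a turn each, in cross order

TASK

The lid of the aluminium transit case on the packing bench lies on its rubber seal under four finger-tight cross-grip nuts. Tighten every nut by half a turn clockwise (seen from above) in cross order, so that the lid goes down level on its seal: give one nut its whole half turn, then the nut diagonally opposite, and only then the two nuts of the other diagonal, one after the other. Let go of the nuts at the end, and leave the other things on the bench where they lie.

Things in the scene. Friction and masses are not known exactly. Their poses are not given: they have to be found in the camera images.
- case: Aluminium transit case, loaded and immovable on the bench, at some yaw: 184 (x) x 224 (y) x 100 mm high to its flange; a black rubber seal stands 10 mm above the flange, under the lid. Origin: centre of its underside, z up. Four fixed studs rise through the lid at x +-65, y +-85 mm in its frame, one nut on each.
- lid_mid (a point): Centre of the lid, half-way through its thickness, z axis normal to the lid. The lid is an 8 mm aluminium plate of 184 x 224 mm, loose on the studs. At the start it rests unpressed on the seal: this point is 114 mm above the bench, its top face 118 mm; tightened, about 3.4 mm lower. The seal pushes back like a spring, 5 N per mm at each corner.
- grip_a (a point): Steel cross-grip nut A at x +65, y +85 mm in the case's frame, diagonally opposite nut C. Four lobes with flat ends, each 18 mm wide, opposite ends 60 mm apart along this point's x and y axes; 28 mm deep, from 16 to 44 mm above the nut's underside. Point: on the axis, half-way up the lobes (30 mm above the underside, which starts 0.6 mm over the lid). z up. Under them a 30 mm hub on a 34 mm washer face.
- nut_a (a joint): Turn of nut A on its stud, rad, growing clockwise seen from above (tightening); within 0.2 of 0 at the start (finger-tight), half a turn is 3.14 more. The nut sinks 8 mm per full turn. Stiff: it takes about 0.15 to 0.35 N m to turn and stays where it is left. It can be turned beyond half a turn without meeting a stop.
- grip_b (a point): Steel cross-grip nut B at x +65, y -85 mm in the case's frame, diagonally opposite nut D. Four lobes with flat ends, each 18 mm wide, opposite ends 60 mm apart along this point's x and y axes; 28 mm deep, from 16 to 44 mm above the nut's underside. Point: on the axis, half-way up the lobes (30 mm above the underside, which starts 0.6 mm over the lid). z up. Under them a 30 mm hub on a 34 mm washer face.
- nut_b (a joint): Turn of nut B on its stud, rad, growing clockwise seen from above (tightening); within 0.2 of 0 at the start (finger-tight), half a turn is 3.14 more. The nut sinks 8 mm per full turn. Stiff: it takes about 0.15 to 0.35 N m to turn and stays where it is left. It can be turned beyond half a turn without meeting a stop.
- grip_c (a point): Steel cross-grip nut C at x -65, y -85 mm in the case's frame, diagonally opposite nut A. Four lobes with flat ends, each 18 mm wide, opposite ends 60 mm apart along this point's x and y axes; 28 mm deep, from 16 to 44 mm above the nut's underside. Point: on the axis, half-way up the lobes (30 mm above the underside, which starts 0.6 mm over the lid). z up. Under them a 30 mm hub on a 34 mm washer face.
- nut_c (a joint): Turn of nut C on its stud, rad, growing clockwise seen from above (tightening); within 0.2 of 0 at the start (finger-tight), half a turn is 3.14 more. The nut sinks 8 mm per full turn. Stiff: it takes about 0.15 to 0.35 N m to turn and stays where it is left. It can be turned beyond half a turn without meeting a stop.
- grip_d (a point): Steel cross-grip nut D at x -65, y +85 mm in the case's frame, diagonally opposite nut B. Four lobes with flat ends, each 18 mm wide, opposite ends 60 mm apart along this point's x and y axes; 28 mm deep, from 16 to 44 mm above the nut's underside. Point: on the axis, half-way up the lobes (30 mm above the underside, which starts 0.6 mm over the lid). z up. Under them a 30 mm hub on a 34 mm washer face.
- nut_d (a joint): Turn of nut D on its stud, rad, growing clockwise seen from above (tightening); within 0.2 of 0 at the start (finger-tight), half a turn is 3.14 more. The nut sinks 8 mm per full turn. Stiff: it takes about 0.15 to 0.35 N m to turn and stays where it is left. It can be turned beyond half a turn without meeting a stop.
- tape_roll: Bystander, not to be disturbed: a roll of packing tape lying flat, 104 mm across, 48 mm high. Origin: centre of its underside.
- scanner: Bystander, not to be disturbed: a black hand-held barcode scanner lying on its side, 160 mm long, 44 mm high. Origin: on its underside, under the handle's front end.
- white_carton: Bystander, not to be disturbed: a flat white carton, 60 x 160 x 24 mm high. Origin: centre of its underside.
- brown_carton: Bystander, not to be disturbed: a brown carton, 100 x 140 x 70 mm high. Origin: centre of its underside.
- cutter: Bystander, not to be disturbed: a grey safety cutter, 185 mm long, 14 mm high. Origin: centre of the handle's underside.
- pads: Bystander, not to be disturbed: a bundle of flat cardboard pads, 150 x 210 x 22 mm high. Origin: centre of its underside.
- label_roll: Bystander, not to be disturbed: a roll of white blank labels standing on end, 90 mm across, 76 mm high. Origin: centre of its underside.

How it is judged:
On the way, in this order (a step that is already met when the one before it is completed fails the run):
1. one nut, any of them, has had its half turn while the other three are still as they were (((value of joint nut_a above 2.55 rad and value of joint each of nut_b, nut_c, nut_d below 0.9 rad) or (value of joint nut_b above 2.55 rad and value of joint each of nut_a, nut_c, nut_d below 0.9 rad) or (value of joint nut_c above 2.55 rad and value of joint each of nut_a, nut_b, nut_d below 0.9 rad) or (value of joint nut_d above 2.55 rad and value of joint each of nut_a, nut_b, nut_c below 0.9 rad))), for 0.2 s.
2. the nut diagonally opposite has had its half turn too, while the two of the other diagonal are still as they were (((value of joint each of nut_a, nut_c above 2.55 rad and value of joint each of nut_b, nut_d below 0.9 rad) or (value of joint each of nut_b, nut_d above 2.55 rad and value of joint each of nut_a, nut_c below 0.9 rad))), for 0.2 s.
3. a third nut has had its half turn while the fourth is still as it was (((value of joint each of nut_b, nut_c, nut_d above 2.55 rad and value of joint nut_a below 0.9 rad) or (value of joint each of nut_a, nut_c, nut_d above 2.55 rad and value of joint nut_b below 0.9 rad) or (value of joint each of nut_a, nut_b, nut_d above 2.55 rad and value of joint nut_c below 0.9 rad) or (value of joint each of nut_a, nut_b, nut_c above 2.55 rad and value of joint nut_d below 0.9 rad))), for 0.2 s.
At the end, for the whole second after the job is handed in: Each of the four nuts has been turned half a turn clockwise from its start, to within about 22 degrees (joint value between 2.55 and 3.75), and is at rest; the lid's centre has gone down on the seal by more than 1.8 mm (below 112.2 mm) and the lid is level to within 0.015 rad (value of joint nut_a between 2.55 and 3.75 rad and value of joint nut_b between 2.55 and 3.75 rad and value of joint nut_c between 2.55 and 3.75 rad and value of joint nut_d between 2.55 and 3.75 rad and z of lid_mid in the frame of case below 0.1122 m and angle between lid_mid's own z axis and vertical below 0.015 rad and velocity of joint each of nut_a, nut_b, nut_c, nut_d below 0.05 rad/s); the robot touches nothing.
It fails at once if a bystander is pushed or lifted more than 30 mm from its place (distance of any of tape_roll, scanner, white_carton, brown_carton, cutter, pads, label_roll from where it was at the start of the episode above 0.03 m).
It fails at once if a nut is turned far past its half turn (more than three quarters of a turn) (value of joint any of nut_a, nut_b, nut_c, nut_d above 4.7 rad).
It also fails if it takes over 72 s, if anything falls off the work surface, if the arm or the gripper's body presses on something with over 40 N, if the wrist force passes 120 N, or if a joint passes its speed limit or range.

ROBOT

A 6-joint arm with a two-finger parallel gripper is mounted at the origin on the work surface. World frame = base frame: x ahead of the robot, y to its left, z up, the work surface at z = 0. Lengths are in m, angles in rad, forces in N, time in s.
With the tool pointing down it reaches from about 0.425 to 0.925 m from the base axis. Payload 12.5 kg.
Tool frame: the origin (TCP) lies midway between the tips of the shut fingers; the grasp point (between the pads) lies 19 mm behind it; z points along the fingers, y is the direction in which the jaws open and shut (so a half turn about z gives the same grasp; the last joint's range is limited). The gripper opens to 85 mm and grips with 20 to 120 N. Pads are 22 mm wide; open, the fingers measure 114 mm over their backs; the gripper's body (76 mm by 85 mm) begins 54 mm behind the grasp point. The pads swing forward as they close: fully open they stand 13 mm farther back than shut.
Start: joints at [-1.212, 0.491, 1.559, -0, 1.092, -0.106], TCP at [0.28, -0.559, 0.231] pointing down, gripper open.
Joint ranges: [-3.1, 3.1], [-0.84, 2.19], [0.05, 2.79], [-1.13, 4.28], [0.06, 2.93], [-2.69, 2.69]. Speed limits (rad/s): [2.22, 2.22, 2.79, 3.14, 3.14, 3.14].

INTERFACE

Orientations are given as a 3x3 rotation matrix whose columns are the frame's x, y, z axes.
In Python, from workcell import readout, camera, job gives the robot as it stands.
- The arm moves only by the shell command python3 -m crank 'ROWS' [OPENING] [FORCE]. ROWS is JSON, a list of rows, each a list of 6 numbers: the shift along the tool's x, y, z in mm, then the turn, a rotation vector about the tool's x, y, z in rad. In form: [[x, y, z, ax, ay, az], ...]. A call has exactly 10 rows; each row is the pose to reach, as a shift and turn from the pose measured when the call began, along the tool's axes at that moment; what a row does not reach only later rows make up. A row lasts 1/12 s, in which the tool goes at most 41.7 mm and 7.16 degrees, less where a joint would pass 70% of its speed; a pose out of reach is approached as far as the arm can. A call with a gripper value outside its range is refused whole. OPENING is the closure, from 0 (fully open) to 1 (shut), set as the call begins (- or left out, the last holds). The fingers move at their own pace and stop on an object; FORCE is the grip in N (left out, the last holds). Time passes only in rows, so rows that repeat a pose let the fingers close, or fill a call up. It gives the time, the measured TCP pose, the force and the opening at its end, in the units of the state.
- readout.get_obs(): the state, without advancing time (a new reading comes with each control period).
- camera(name): name is "side" or "top"; returns a dict with "frame" (400x640x3 uint8, red, green, blue), "depth" (400x640 float32, m along the optical axis (not along the pixel's ray), 0 where there is no reading), "K" (3x3 intrinsics, pixels), "R" (3x3) and "t" (3): a world point X has camera coordinates R X + t. Camera axes: x right, y down, z forward; pixel columns grow to the right and rows downward; lengths in m; the calibration is good to about 2 mm. A picture is of the moment at which its call begins.
- job.job_done(): hands the job in, once; it reports no verdict.
The state is a dict: "time_s": time; "q": joint angles; "qvel": joint speeds; "joint_efforts": joint torques, N m; "tcp_pos": TCP position; "orientation": TCP orientation; "ft_force": force on the tool from outside, world axes, zero at the start; "torque": the same for the moment, N m; "width": finger opening in m.
Only numpy, scipy, OpenCV 4.12 (cv2) and the standard library are available. Lean on these libraries where they do the work, as an engineer would, in place of code of your own. Each camera call takes 0.05 s, during which the arm holds its last target.

## Working session

There is one attempt and no reset: what is moved stays moved. The work goes in short steps, Python scripts to look and compute and a shell command to move; the robot and the scene stay as the last step left them, time stands still between calls to the robot, and variables do not carry over. Pictures are saved under pics/ and viewed, and the job is handed in when it is done.

```bash
ls; mkdir -p pics; python3 - <<'E'
from workcell import readout, camera
import cv2,numpy as np
print(readout.get_obs())
for n in("top","side"):
    c=camera(n); cv2.imwrite(f"pics/{n}0.png",c["frame"][:,:,::-1]); np.savez(f"/tmp/{n}0.npz",**c)
    print(n,c["K"],c["R"],c["t"])
E
```

```text
pics
{'time_s': 0.0, 'q': array([-1.21158277e+00,  4.91572159e-01,  1.55945521e+00, -1.91145174e-05,
        1.09168315e+00, -1.05590603e-01]), 'qvel': array([-0.00288079, -0.00051127,  0.00068088, -0.00029849, -0.00141883,
       -0.00074318]), 'joint_efforts': array([-2.58668588e-03, -6.18447661e+01, -2.61596310e+01, -2.55475115e-04,
        3.95257943e-03, -1.06281695e-05]), 'tcp_pos': array([ 0.28009731, -0.55847155,  0.23071792]), 'orientation': array([[ 8.93905433e-01,  4.48255407e-01, -4.08853038e-04],
       [ 4.48255582e-01, -8.93904833e-01,  1.04055609e-03],
       [ 1.00959190e-04, -1.11342940e-03, -9.99999375e-01]]), 'ft_force': array([0.61014751, 0.54494064, 0.36409721]), 'torque': array([0.0064655 , 0.02392961, 0.01843508]), 'width': 0.08544525384264928}
top [[383.98087387   0.         312.94260343]
 [  0.         383.98087387 200.32074357]
 [  0.           0.           1.        ]] [[ 0.03006233 -0.9994885  -0.01090863]
 [-0.99633722 -0.02908992 -0.08041091]
 [ 0.08005245  0.01328601 -0.99670211]] [0.00148679 0.55546963 1.44858482]
side [[369.47297214   0.         318.58349212]
 [  0.         369.47297214 193.7583035 ]
 [  0.           0.           1.        ]] [[-9.88072751e-01 -1.53986839e-01  5.39798413e-04]
 [-9.10481688e-02  5.81385907e-01 -8.08517568e-01]
 [ 1.24187234e-01 -7.98923326e-01 -5.88471792e-01]] [0.53134099 0.14060765 1.15414907]
```

View pics/top0.png

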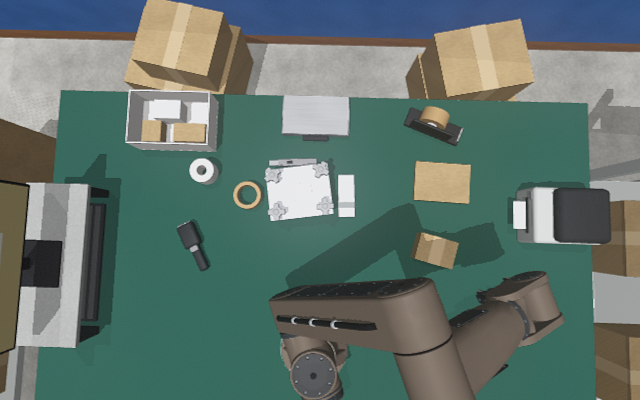

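View pics/side0.png

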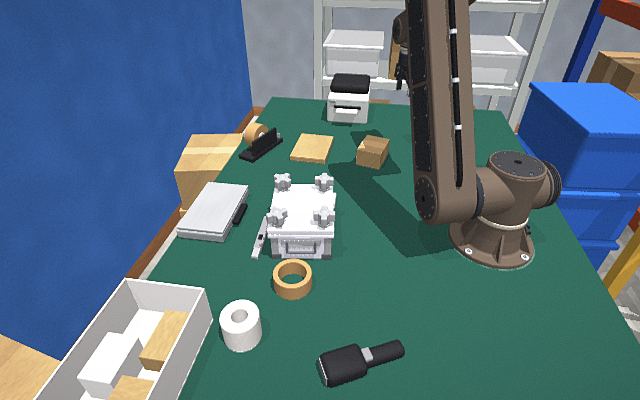

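```bash
cat > h.py <<'E'
import numpy as np,cv2
def cloud(c):
    K,R,t,d=c["K"],c["R"],c["t"],c["depth"]
    v,u=np.mgrid[:400,:640]
    P=np.stack([(u-K[0,2])*d/K[0,0],(v-K[1,2])*d/K[1,1],d],-1)
    W=(P-t)@R
    W[d==0]=np.nan
    return W
def proj(c,X):
    p=(np.asarray(X)@c["R"].T+c["t"]);p=p@c["K"].T
    return p[...,:2]/p[...,2:]
E
python3 - <<'E'
from h import *
for n in("top","side"):
    c=np.load(f"/tmp/{n}0.npz"); W=cloud(c)
    m=(W[...,2]>.135)&(W[...,2]<.19)&(W[...,0]>.35)&(W[...,0]<.8)&(abs(W[...,1])<.25)
    k,l,s,ce=cv2.connectedComponentsWithStats(m.astype(np.uint8))
    for i in range(1,k):
        if s[i,4]>20:
            p=W[l==i]; print(n,s[i],ce[i].round(1),p.mean(0).round(4),p.min(0).round(3),p.max(0).round(3),np.median(p[:,2]).round(4))
    m=(W[...,2]>.11)&(W[...,2]<.125)&(W[...,0]>.35)&(W[...,0]<.8)&(abs(W[...,1])<.25)
    p=W[m]; print("lid",p[:,2].mean(),cv2.minAreaRect(p[:,:2].astype(np.float32)*1000))
    x=c["frame"]
    y0,x0=(140,230) if n=="top" else(150,230)
    cv2.imwrite(f"pics/{n}0z.png",cv2.resize(x[y0:y0+120,x0:x0+150],None,fx=5,fy=5,interpolation=cv2.INTER_CUBIC)[:,:,::-1])
E
```

```text
top [312 161  17  18 171] [319.7 169.5] [ 0.6527 -0.0043  0.1616] [ 0.626 -0.033  0.136] [0.683 0.023 0.171] 0.1625
top [264 168  16  16 171] [271.8 175.2] [0.6277 0.1624 0.1611] [0.602 0.138 0.138] [0.653 0.189 0.173] 0.1622
top [316 198  17  17 164] [324.1 206.1] [ 0.5251 -0.0232  0.1622] [ 0.498 -0.051  0.145] [0.554 0.005 0.174] 0.1619
top [267 203  18  18 170] [275.8 211.7] [0.5008 0.1435 0.1621] [0.472 0.115 0.139] [0.531 0.174 0.172] 0.163
lid 0.11782496560638901 ((578.1775512695312, 70.49223327636719), (184.77578735351562, 224.3587646484375), 8.394854545593262)
side [273 173  18  16 225] [281.9 180.2] [0.6514 0.0058 0.1563] [ 0.625 -0.03   0.136] [0.683 0.03  0.169] 0.1598
side [314 173  20  17 235] [323.6 180.7] [ 0.5244 -0.0132  0.1551] [ 0.495 -0.049  0.135] [0.555 0.009 0.169] 0.1587
side [313 205  22  21 306] [323.5 215.3] [0.5004 0.1541 0.1564] [0.472 0.117 0.137] [0.531 0.177 0.17 ] 0.1603
side [266 206  22  20 307] [276.4 215. ] [0.6267 0.1729 0.1565] [0.602 0.14  0.136] [0.655 0.193 0.168] 0.1603
lid 0.11817562541430945 ((577.6742553710938, 70.86527252197266), (183.6054229736328, 228.7322540283203), 8.183211326599121)
```

View pics/top0z.png

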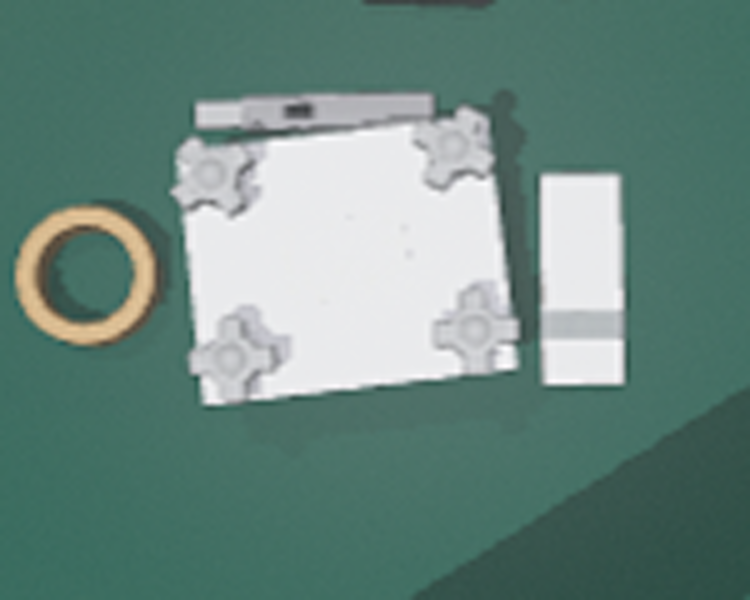

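View pics/side0z.png

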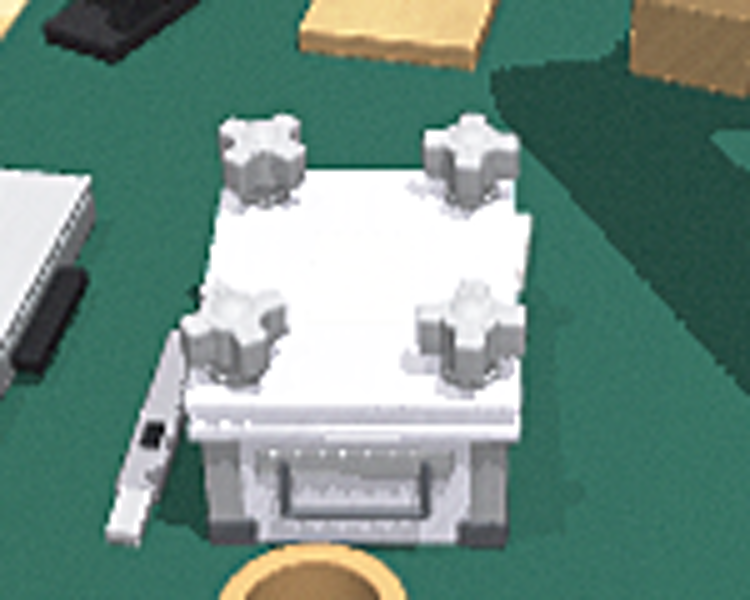

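```bash
cat >> h.py <<'E'
from scipy.optimize import minimize
def crossmask(q):
    return ((abs(q[:,0])<.03)&(abs(q[:,1])<.009))|((abs(q[:,1])<.03)&(abs(q[:,0])<.009))
def fitcross(c,x0,z):
    """sample top plane at z, compare with cloud-z mask in top view"""
    W=cloud(c); hi=(W[...,2]>z-.013).astype(np.float32)
    hi[np.isnan(W[...,2])]=0
    g=np.arange(-.045,.0451,.0015); G=np.stack(np.meshgrid(g,g),-1).reshape(-1,2)
    best=None
    # image sampled on world plane z around x0
    X=np.c_[G+x0[:2],np.full(len(G),z)]
    p=proj(c,X).astype(np.float32)
    h=cv2.remap(hi,p[:,0].copy(),p[:,1].copy(),cv2.INTER_LINEAR)[:,0]
    for a in np.deg2rad(np.arange(-45,45,1.5)):
        Rm=np.array([[np.cos(a),-np.sin(a)],[np.sin(a),np.cos(a)]])
        for dx in np.arange(-.006,.0061,.001):
            for dy in np.arange(-.006,.0061,.001):
                s=crossmask((G-[dx,dy])@Rm)
                e=np.abs(s-h).mean()
                if best is None or e<best[0]: best=(e,x0[0]+dx,x0[1]+dy,np.rad2deg(a))
    return best
E
python3 - <<'E'
from h import *
c=np.load("/tmp/top0.npz")
s=[]
for x in [(.6527,-.0043),(.6277,.1624),(.5251,-.0232),(.5008,.1435)]:
    b=fitcross(c,x,.1626);s.append(b[1:3]); print(np.round(b,4))
s=np.array(s);print(s.mean(0))
# rigid fit
M=np.array([[65,-85],[65,85],[-65,-85],[-65,85]])/1e3
A=s-s.mean(0);H=M.T@A;a=np.arctan2(H[0,1]-H[1,0],H[0,0]+H[1,1]);R=np.array([[np.cos(a),-np.sin(a)],[np.sin(a),np.cos(a)]])
print(np.rad2deg(a),(M@R.T+s.mean(0)).round(4))
E
```

```text
[ 4.110e-02  6.537e-01 -4.300e-03 -2.400e+01]
[ 0.0424  0.6287  0.1624 39.    ]
[ 0.0416  0.5261 -0.0232  6.    ]
[0.0415 0.5008 0.1445 6.    ]
[0.577325 0.06985 ]
8.42219637333048 [[ 0.6541 -0.0047]
 [ 0.6292  0.1635]
 [ 0.5255 -0.0238]
 [ 0.5006  0.1444]]
```

```bash
cat >> h.py <<'E'
def ortho(c,x0,z,r=.05,n=280):
    g=np.linspace(-r,r,n); X,Y=np.meshgrid(g,g)   # right=+x, up=+y
    P=np.stack([x0[0]+X,x0[1]-Y,np.full_like(X,z)],-1)
    p=proj(c,P).astype(np.float32)
    return cv2.remap(c["frame"],p[...,0].copy(),p[...,1].copy(),cv2.INTER_CUBIC)
def overlay(im,dx,a,r=.05,w=.009):
    n=im.shape[0]; s=n/(2*r); a=np.deg2rad(a)
    pts=np.array([[w,.03],[w,w],[.03,w],[.03,-w],[w,-w],[w,-.03],[-w,-.03],[-w,-w],[-.03,-w],[-.03,w],[-w,w],[-w,.03]])
    R=np.array([[np.cos(a),-np.sin(a)],[np.sin(a),np.cos(a)]]); q=pts@R.T+dx
    q=np.c_[n/2+q[:,0]*s,n/2-q[:,1]*s].astype(int)
    im=im.copy(); cv2.polylines(im,[q],True,(255,0,0),1); return im
E
python3 - <<'E'
from h import *
rows=[]
for n in("top","side"):
    c=dict(np.load(f"/tmp/{n}0.npz"))
    rows.append(np.hstack([overlay(ortho(c,x,.1626,n=200),(0,0),a) for x,a in [((.6541,-.0047),-24),((.6292,.1635),39),((.5255,-.0238),6),((.5006,.1444),6)]]))
cv2.imwrite("pics/ov.png",np.vstack(rows)[:,:,::-1])
E
```

```text
(no output)
```

View pics/ov.png

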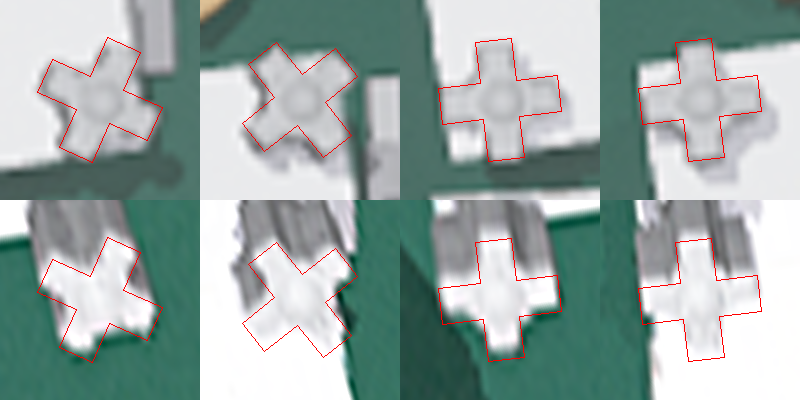

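```bash
cat > go.py <<'E'
import sys,numpy as np
from workcell import readout
from scipy.spatial.transform import Rotation as Ro
def go(x,y,z,phi):
    o=readout.get_obs(); R=o["orientation"]; f=np.deg2rad(phi)
    T=np.array([[-np.sin(f),np.cos(f),0],[np.cos(f),np.sin(f),0],[0,0,-1]])
    rv=Ro.from_matrix(R.T@T).as_rotvec()
    print("t",round(o["time_s"],2),"shift mm",(R.T@(np.array([x,y,z])-o["tcp_pos"])*1000).round(1),"rv",rv.round(3))
    print("tcp",o["tcp_pos"].round(4),"phi",np.rad2deg(np.arctan2(R[1,1],R[0,1])).round(1),"q6",np.rad2deg(o["q"][5]).round(1),"F",o["ft_force"].round(1),"T",o["torque"].round(2),"w",round(o["width"],4))
if __name__=="__main__": go(*map(float,sys.argv[1:]))
E
python3 go.py .5255 -.0238 .215 96
```

```text
t 0.1 shift mm [ 459.  -368.    16.2] rv [-0.000e+00 -1.000e-03 -2.782e+00]
tcp [ 0.2801 -0.5585  0.2308] phi -63.4 q6 -6.1 F [0.8 0.3 0. ] T [-0.01  0.07 -0.  ] w 0.0849
```

```bash
python3 -m crank '[[30,-24,0,0,0,-0.12],[60,-48,0,0,0,-0.24],[90,-72,0,0,0,-0.36],[120,-96,0,0,0,-0.48],[150,-120,0,0,0,-0.6],[180,-144,0,0,0,-0.72],[210,-168,0,0,0,-0.84],[240,-192,0,0,0,-0.96],[270,-216,0,0,0,-1.08],[300,-240,0,0,0,-1.2]]' 0 50; python3 go.py .5255 -.0238 .215 96
```

```text
time_s: 0.93
tcp_pos: [0.441, -0.2077, 0.231]
orientation: [[-0.1, 0.995, -0.0], [0.995, 0.1, 0.001], [0.001, -0.0, -1.0]]
ft_force: [0.5, -0.4, -0.0]
width: 0.0854
t 0.93 shift mm [174.5 102.4  16.1] rv [ 1.000e-03 -1.000e-03 -1.576e+00]
tcp [ 0.441  -0.2077  0.231 ] phi 5.7 q6 -38.7 F [ 0.5 -0.4 -0. ] T [-0.07 -0.05  0.  ] w 0.0854
```

```bash
python3 -m crank '[[18,11,2,0,0,-0.12],[36,22,3,0,0,-0.24],[54,33,5,0,0,-0.36],[72,44,7,0,0,-0.48],[90,55,9,0,0,-0.6],[108,66,10,0,0,-0.72],[126,77,12,0,0,-0.84],[144,88,14,0,0,-0.96],[162,99,16,0,0,-1.08],[174,102,16,0,0,-1.2]]'; python3 go.py .5255 -.0238 .215 96; python3 -c "
from workcell import readout;o=readout.get_obs();print(o['q'])"
```

```text
time_s: 1.77
tcp_pos: [0.5259, -0.0228, 0.2145]
orientation: [[-0.965, 0.261, -0.001], [0.261, 0.965, 0.001], [0.001, 0.001, -1.0]]
ft_force: [-0.4, 0.2, -0.9]
width: 0.0853
t 1.77 shift mm [ 0.1 -1.1 -0.5] rv [ 0.001 -0.001 -0.369]
tcp [ 0.5259 -0.0228  0.2145] phi 74.9 q6 -84.6 F [-0.4  0.2 -0.9] T [ 0.02 -0.    0.  ] w 0.0853
[-1.69387646e-01  3.71390130e-01  1.81897765e+00  1.38701108e-03
  9.52455918e-01 -1.47664607e+00]
```

```bash
python3 -m crank '[[0,-1,0,0,0,-0.1],[0,-1,0,0,0,-0.2],[0,-1,5,0,0,-0.3],[0,-1,20,0,0,-0.37],[0,-1,35,0,0,-0.37],[0,-1,50,0,0,-0.37],[0,-1,65,0,0,-0.37],[0,-1,80,0,0,-0.37],[0,-1,87,0,0,-0.37],[0,-1,87,0,0,-0.37]]' 0 ; python3 go.py .5255 -.0238 .127 96;  python3 - <<'E'
from h import *
from workcell import camera
ims=[]
for n in("top","side"):
    c=camera(n); ims.append(cv2.resize(c["frame"][130:250,230:380],None,fx=2.6,fy=2.6,interpolation=cv2.INTER_CUBIC))
cv2.imwrite("pics/d1.png",np.hstack(ims)[:,:,::-1])
E
```

```text
time_s: 2.6
tcp_pos: [0.5249, -0.0235, 0.1262]
orientation: [[-0.994, -0.105, -0.004], [-0.105, 0.994, 0.002], [0.004, 0.002, -1.0]]
ft_force: [-0.5, -0.4, -0.7]
width: 0.0851
t 2.6 shift mm [-0.6 -0.3 -0.9] rv [ 0.002 -0.004  0.001]
tcp [ 0.5249 -0.0235  0.1262] phi 96.0 q6 -105.9 F [-0.5 -0.4 -0.7] T [ 0.01  0.01 -0.03] w 0.0851
```

View pics/d1.png

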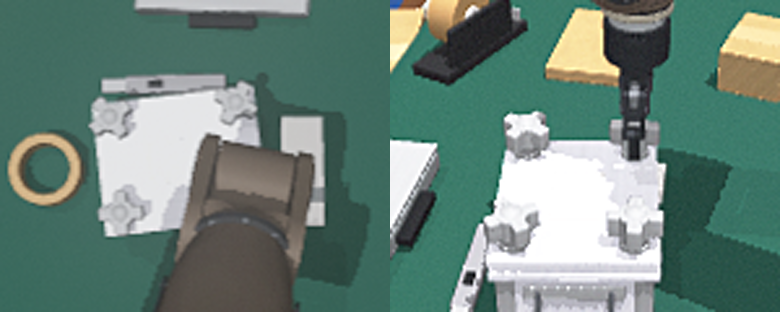

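The arm hides the near-right nut in the top view. The side view (right half, about 633,140) shows the open jaws straddling it clear of the lid, so I'll close with 50 N.

```bash
python3 -m crank '[[0,0,0,0,0,0],[0,0,0,0,0,0],[0,0,0,0,0,0],[0,0,0,0,0,0],[0,0,0,0,0,0],[0,0,0,0,0,0],[0,0,0,0,0,0],[0,0,0,0,0,0],[0,0,0,0,0,0],[0,0,0,0,0,0]]' 1 50 ; python3 go.py .5255 -.0238 .127 96
```

```text
time_s: 3.53
tcp_pos: [0.526, -0.0233, 0.1289]
orientation: [[-0.994, -0.105, 0.0], [-0.105, 0.994, 0.002], [-0.001, 0.002, -1.0]]
ft_force: [-1.2, 4.1, 7.2]
width: 0.059
t 3.53 shift mm [ 0.5 -0.5  1.9] rv [0.002 0.001 0.001]
tcp [ 0.526  -0.0233  0.1289] phi 96.0 q6 -105.9 F [-1.2  4.1  7.2] T [ 0.6   0.19 -0.09] w 0.059
```

```bash
python3 -m crank '[[0,0,0,0,0,0.1],[0,0,0.2,0,0,0.2],[0,0,0.4,0,0,0.3],[0,0,0.5,0,0,0.4],[0,0,0.6,0,0,0.5],[0,0,0.8,0,0,0.6],[0,0,0.9,0,0,0.7],[0,0,1,0,0,0.8],[0,0,1.2,0,0,0.9],[0,0,1.3,0,0,1.0]]' ; python3 go.py .5255 -.0238 .127 -84
```

```text
time_s: 4.37
tcp_pos: [0.5261, -0.0228, 0.1278]
orientation: [[-0.622, 0.783, 0.001], [0.783, 0.622, 0.002], [0.001, 0.002, -1.0]]
ft_force: [3.1, 5.0, -4.2]
width: 0.0593
t 4.37 shift mm [-0.4 -1.1  0.8] rv [ 0.    -0.003  2.138]
tcp [ 0.5261 -0.0228  0.1278] phi 38.5 q6 -48.4 F [ 3.1  5.  -4.2] T [ 0.61 -0.27  0.24] w 0.0593
```

```bash
python3 -m crank '[[0,0,0,0,0,0.11],[0,0,0.2,0,0,0.22],[0,0,0.4,0,0,0.33],[0,0,0.5,0,0,0.44],[0,0,0.6,0,0,0.55],[0,0,0.8,0,0,0.66],[0,0,0.9,0,0,0.77],[0,0,1,0,0,0.88],[0,0,1.2,0,0,0.99],[0,0,1.4,0,0,1.1]]' ; python3 go.py .5255 -.0238 .127 -84;python3 -m crank '[[0,0,0,0,0,0.11],[0,0,0.2,0,0,0.22],[0,0,0.4,0,0,0.33],[0,0,0.5,0,0,0.44],[0,0,0.6,0,0,0.55],[0,0,0.8,0,0,0.66],[0,0,0.9,0,0,0.77],[0,0,1,0,0,0.88],[0,0,1.2,0,0,0.99],[0,0,1.3,0,0,1.06]]' ; python3 go.py .5255 -.0238 .123 -84
```

```text
time_s: 5.2
tcp_pos: [0.5265, -0.0227, 0.1265]
orientation: [[0.42, 0.908, 0.002], [0.908, -0.42, 0.002], [0.003, 0.001, -1.0]]
ft_force: [3.3, 1.3, -7.0]
width: 0.0588
t 5.2 shift mm [-1.4 -0.5 -0.5] rv [-0.    -0.003  1.033]
tcp [ 0.5265 -0.0227  0.1265] phi -24.8 q6 15.0 F [ 3.3  1.3 -7. ] T [ 0.14 -0.53  0.34] w 0.0588
time_s: 6.03
tcp_pos: [0.5268, -0.0231, 0.1253]
orientation: [[0.997, 0.073, 0.003], [0.073, -0.997, 0.001], [0.003, -0.001, -1.0]]
ft_force: [2.9, -2.3, -7.3]
width: 0.059
t 6.03 shift mm [-1.4  0.6  2.2] rv [-0.001 -0.003 -0.032]
tcp [ 0.5268 -0.0231  0.1253] phi -85.8 q6 76.0 F [ 2.9 -2.3 -7.3] T [-0.51 -0.36  0.4 ] w 0.059
```

```bash
python3 -m crank '[[0,0,0,0,0,0],[0,0,0,0,0,0],[0,0,0,0,0,0],[0,0,0,0,0,0],[0,0,-5,0,0,0],[0,0,-25,0,0,0],[0,0,-45,0,0,0],[0,0,-65,0,0,0],[0,0,-85,0,0,0],[0,0,-95,0,0,0]]' 0; python3 go.py .6292 .1635 .222 -51
```

```text
time_s: 6.87
tcp_pos: [0.5271, -0.0232, 0.2229]
orientation: [[0.997, 0.073, 0.006], [0.073, -0.997, 0.001], [0.006, -0.0, -1.0]]
ft_force: [0.0, -0.5, 0.1]
width: 0.0853
t 6.87 shift mm [ 115.5 -178.7    1.6] rv [ 0.002 -0.006 -0.607]
tcp [ 0.5271 -0.0232  0.2229] phi -85.8 q6 76.0 F [ 0.  -0.5  0.1] T [-0.04  0.06  0.01] w 0.0853
```

```bash
python3 -m crank '[[12,-18,0,0,0,-0.12],[24,-36,0,0,0,-0.24],[36,-54,0,0,0,-0.36],[48,-72,0,0,0,-0.48],[60,-90,0,0,0,-0.6],[72,-108,0,0,0,-0.72],[84,-126,0,0,0,-0.84],[96,-144,0,0,0,-0.96],[108,-162,1,0,0,-1.08],[115,-179,1,0,0,-1.2]]'; python3 -m crank '[[0,0,0,0,0,-0.12],[0,0,0,0,0,-0.24],[0,0,0,0,0,-0.36],[0,0,0,0,0,-0.48],[0,0,0,0,0,-0.6],[0,0,0,0,0,-0.72],[0,0,0,0,0,-0.84],[0,0,0,0,0,-0.96],[0,0,0,0,0,-1.08],[0,0,0,0,0,-1.2]]' ; python3 go.py .6292 .1635 .127 129; python3 - <<'E'
from h import *
from workcell import camera
c=camera("top");np.savez("/tmp/t2.npz",**c)
b=fitcross(c,(.5255,-.0238),.1586);print(np.round(b,4))
cv2.imwrite("pics/d2.png",np.hstack([overlay(ortho(c,(.5255,-.0238),.1586),(0,0),b[3]),ortho(c,(.6292,.1635),.1626)])[:,:,::-1])
E
```

```text
time_s: 7.7
tcp_pos: [0.6293, 0.1648, 0.2222]
orientation: [[0.287, 0.958, 0.006], [0.958, -0.287, 0.001], [0.002, 0.005, -1.0]]
ft_force: [-0.0, -0.2, -0.9]
width: 0.0854
time_s: 8.53
tcp_pos: [0.6291, 0.1648, 0.2219]
orientation: [[-0.793, 0.609, 0.005], [0.609, 0.793, 0.001], [-0.004, 0.003, -1.0]]
ft_force: [0.1, 0.3, 0.8]
width: 0.0857
t 8.53 shift mm [-0.6 -1.3 94.9] rv [ 1.000e-03  5.000e-03 -1.336e+00]
tcp [0.6291 0.1648 0.2219] phi 52.5 q6 -43.6 F [0.1 0.3 0.8] T [ 0.03 -0.04  0.02] w 0.0857
[ 0.035   0.5255 -0.0228  1.5   ]
```

View pics/d2.png

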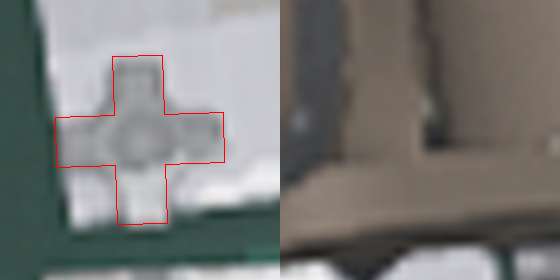

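```bash
python3 -m crank '[[0,0,0,0,0,-0.12],[-0.6,-1.3,0,0,0,-0.24],[-0.6,-1.3,0,0,0,-0.36],[-0.6,-1.3,0,0,0,-0.48],[-0.6,-1.3,0,0,0,-0.6],[-0.6,-1.3,0,0,0,-0.72],[-0.6,-1.3,0,0,0,-0.84],[-0.6,-1.3,0,0,0,-0.96],[-0.6,-1.3,0,0,0,-1.08],[-0.6,-1.3,0,0,0,-1.2]]' ; python3 go.py .6292 .1635 .127 128
```

```text
time_s: 9.42
tcp_pos: [0.6287, 0.1634, 0.2217]
orientation: [[-0.849, -0.529, 0.004], [-0.529, 0.849, 0.0], [-0.004, -0.002, -1.0]]
ft_force: [0.7, 0.5, 0.0]
width: 0.0852
t 9.42 shift mm [-0.1 -0.1 94.7] rv [-0.002  0.004 -0.106]
tcp [0.6287 0.1634 0.2217] phi 121.9 q6 -113.2 F [0.7 0.5 0. ] T [-0.01  0.02  0.01] w 0.0852
```

```bash
python3 -m crank '[[0,0,10,0,0,-0.1],[0,0,25,0,0,-0.1],[0,0,40,0,0,-0.1],[0,0,55,0,0,-0.1],[0,0,70,0,0,-0.1],[0,0,80,0,0,-0.1],[0,0,88,0,0,-0.1],[0,0,94,0,0,-0.1],[0,0,94,0,0,-0.1],[0,0,94,0,0,-0.1]]' 0; python3 go.py .6292 .1635 .127 128;  python3 -m crank '[[0,0,0,0,0,0],[0,0,0,0,0,0],[0,0,0,0,0,0],[0,0,0,0,0,0],[0,0,0,0,0,0],[0,0,0,0,0,0],[0,0,0,0,0,0],[0,0,0,0,0,0],[0,0,0,0,0,0],[0,0,0,0,0,0]]' 1 50 ; python3 go.py .6292 .1635 .127 128
```

```text
time_s: 10.25
tcp_pos: [0.6292, 0.1635, 0.1279]
orientation: [[-0.792, -0.61, 0.005], [-0.61, 0.792, 0.001], [-0.004, -0.002, -1.0]]
ft_force: [0.8, 0.1, -0.3]
width: 0.0854
t 10.25 shift mm [0.  0.  0.9] rv [-0.002  0.004 -0.007]
tcp [0.6292 0.1635 0.1279] phi 127.6 q6 -118.9 F [ 0.8  0.1 -0.3] T [ 0.   -0.03 -0.02] w 0.0854
time_s: 11.08
tcp_pos: [0.6297, 0.1634, 0.129]
orientation: [[-0.792, -0.61, 0.006], [-0.61, 0.792, 0.001], [-0.006, -0.003, -1.0]]
ft_force: [-0.8, -1.0, 6.7]
width: 0.0594
t 11.08 shift mm [0.4 0.4 2. ] rv [-0.004  0.005 -0.007]
tcp [0.6297 0.1634 0.129 ] phi 127.6 q6 -118.9 F [-0.8 -1.   6.7] T [-0.24  0.13  0.06] w 0.0594
```

```bash
python3 -m crank '[[0,0,0,0,0,0.11],[0,0,0.2,0,0,0.22],[0,0,0.4,0,0,0.33],[0,0,0.5,0,0,0.44],[0,0,0.6,0,0,0.55],[0,0,0.8,0,0,0.66],[0,0,0.9,0,0,0.77],[0,0,1,0,0,0.88],[0,0,1.2,0,0,0.99],[0,0,1.4,0,0,1.1]]' ; python3 -m crank '[[0,0,0,0,0,0.11],[0,0,0.2,0,0,0.22],[0,0,0.4,0,0,0.33],[0,0,0.5,0,0,0.44],[0,0,0.6,0,0,0.55],[0,0,0.8,0,0,0.66],[0,0,0.9,0,0,0.77],[0,0,1,0,0,0.88],[0,0,1.2,0,0,0.99],[0,0,1.4,0,0,1.1]]' ; python3 go.py .6292 .1635 .125 -52.4
```

```text
time_s: 11.92
tcp_pos: [0.6295, 0.1642, 0.1277]
orientation: [[-0.901, 0.433, 0.006], [0.433, 0.901, 0.001], [-0.005, 0.004, -1.0]]
ft_force: [0.9, 4.7, 0.0]
width: 0.059
time_s: 12.75
tcp_pos: [0.6301, 0.1648, 0.1264]
orientation: [[-0.018, 1.0, 0.008], [1.0, 0.018, 0.002], [0.002, 0.008, -1.0]]
ft_force: [7.4, 4.4, -1.9]
width: 0.0594
t 12.75 shift mm [-1.3 -1.   1.4] rv [ 0.006 -0.005  0.932]
tcp [0.6301 0.1648 0.1264] phi 1.0 q6 7.8 F [ 7.4  4.4 -1.9] T [0.55 0.15 0.28] w 0.0594
```

```bash
python3 -m crank '[[-0.5,-0.5,0.2,0,0,0.1],[-1,-1,0.3,0,0,0.2],[-1,-1,0.4,0,0,0.3],[-1,-1,0.5,0,0,0.4],[-1,-1,0.6,0,0,0.5],[-1,-1,0.8,0,0,0.6],[-1,-1,0.9,0,0,0.7],[-1,-1,1,0,0,0.8],[-1,-1,1.1,0,0,0.9],[-1,-1,1.3,0,0,0.97]]'; python3 go.py .6292 .1635 .125 -52.4; python3 -m crank '[[0,0,0,0,0,0],[0,0,0,0,0,0],[0,0,0,0,0,0],[0,0,0,0,0,0],[0,0,-5,0,0,0],[0,0,-25,0,0,0],[0,0,-45,0,0,0],[0,0,-65,0,0,0],[0,0,-85,0,0,0],[0,0,-95,0,0,0]]' 0; python3 go.py .6541 -.0047 .222 66
```

```text
time_s: 13.58
tcp_pos: [0.631, 0.1645, 0.1252]
orientation: [[0.818, 0.576, 0.012], [0.576, -0.818, 0.003], [0.012, 0.004, -1.0]]
ft_force: [12.6, 4.8, -5.2]
width: 0.0592
t 13.58 shift mm [-2.1 -0.2  0.2] rv [ 0.004 -0.012 -0.043]
tcp [0.631  0.1645 0.1252] phi -54.9 q6 63.6 F [12.6  4.8 -5.2] T [ 1.15 -1.    0.4 ] w 0.0592
time_s: 14.42
tcp_pos: [0.6303, 0.1643, 0.2232]
orientation: [[0.817, 0.576, 0.015], [0.576, -0.817, 0.004], [0.015, 0.006, -1.0]]
ft_force: [0.7, -0.0, 1.3]
width: 0.0852
t 14.42 shift mm [-77.9 151.8   0.9] rv [ 0.019 -0.003 -2.109]
tcp [0.6303 0.1643 0.2232] phi -54.8 q6 63.6 F [ 0.7 -0.   1.3] T [-0.04  0.01  0.  ] w 0.0852
```

```bash
python3 -m crank '[[-8,15,0,0,0,-0.12],[-16,30,0,0,0,-0.24],[-24,45,0,0,0,-0.36],[-32,60,0,0,0,-0.48],[-40,75,0,0,0,-0.6],[-48,90,0,0,0,-0.72],[-56,105,0,0,0,-0.84],[-64,120,0,0,0,-0.96],[-72,135,1,0,0,-1.08],[-78,152,1,0,0,-1.2]]'; python3 go.py .6541 -.0047 .222 66
python3 - <<'E'
from h import *
from workcell import camera
ims=[]
for n,z in (("top",.1586),("side",.1586)):
    c=camera(n);np.savez(f"/tmp/{n}3.npz",**c)
    W=cloud(c); W0=cloud(np.load(f"/tmp/{n}0.npz"))
    for x in [(.6541,-.0047),(.6292,.1635),(.5255,-.0238),(.5006,.1444)]:
        def f(W):
            p=W[(np.hypot(W[...,0]-x[0],W[...,1]-x[1])<.022)&(W[...,2]>.15)&(W[...,2]<.175)]; return len(p),np.median(p[:,2]).round(4) if len(p) else 0
        print(n,x,f(W0),f(W))
    ims.append(ortho(c,(.6292,.1635),.1586))
b=fitcross(np.load("/tmp/top3.npz"),(.6292,.1635),.1586);print(b)
cv2.imwrite("pics/d3.png",np.hstack([overlay(i,(0,0),b[3]) for i in ims])[:,:,::-1])
E
```

```text
time_s: 15.25
tcp_pos: [0.6537, -0.0056, 0.2217]
orientation: [[-0.247, 0.969, 0.014], [0.969, 0.247, 0.004], [0.0, 0.015, -1.0]]
ft_force: [-1.3, -0.1, -0.6]
width: 0.0852
t 15.25 shift mm [ 0.8  0.6 -0.3] rv [ 0.014  0.006 -0.902]
tcp [ 0.6537 -0.0056  0.2217] phi 14.3 q6 -20.9 F [-1.3 -0.1 -0.6] T [0.02 0.02 0.01] w 0.0852
top (0.6541, -0.0047) (110, np.float64(0.1635)) (0, 0)
top (0.6292, 0.1635) (111, np.float64(0.163)) (108, np.float64(0.1594))
top (0.5255, -0.0238) (114, np.float64(0.1629)) (0, 0)
top (0.5006, 0.1444) (109, np.float64(0.1643)) (110, np.float64(0.1634))
side (0.6541, -0.0047) (93, np.float64(0.1629)) (98, np.float64(0.1633))
side (0.6292, 0.1635) (137, np.float64(0.1629)) (127, np.float64(0.1591))
side (0.5255, -0.0238) (93, np.float64(0.1627)) (94, np.float64(0.1586))
side (0.5006, 0.1444) (138, np.float64(0.1627)) (139, np.float64(0.1629))
(np.float32(0.04194731), np.float64(0.6282), np.float64(0.1635), np.float64(36.0))
```

View pics/d3.png

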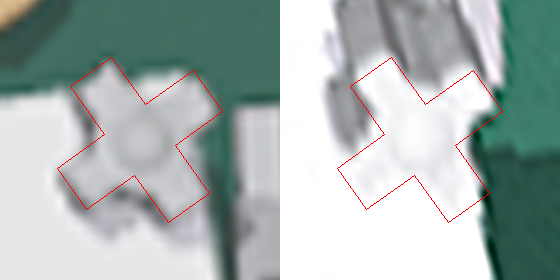

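```bash
python3 -m crank '[[0.8,0.6,0,0.001,0,-0.12],[0.8,0.6,0,0.003,0.001,-0.24],[0.8,0.6,0,0.005,0.002,-0.36],[0.8,0.6,0,0.007,0.003,-0.48],[0.8,0.6,0,0.009,0.004,-0.6],[0.8,0.6,0,0.011,0.005,-0.72],[0.8,0.6,0,0.013,0.006,-0.84],[0.8,0.6,0,0.014,0.006,-0.9],[0.8,0.6,10,0.014,0.006,-0.9],[0.8,0.6,20,0.014,0.006,-0.9]]'; python3 go.py .6541 -.0047 .127 66
```

```text
time_s: 16.18
tcp_pos: [0.655, -0.0054, 0.2011]
orientation: [[-0.909, 0.416, 0.001], [0.416, 0.909, -0.001], [-0.002, -0.0, -1.0]]
ft_force: [0.1, 0.1, -0.7]
width: 0.0852
t 16.18 shift mm [ 1.2  0.3 74.1] rv [-0.     0.002 -0.011]
tcp [ 0.655  -0.0054  0.2011] phi 65.4 q6 -71.6 F [ 0.1  0.1 -0.7] T [ 0.01 -0.05 -0.02] w 0.0852
```

```bash
python3 -m crank '[[1,0,10,0,0,-0.01],[1,0,20,0,0,-0.01],[1,0,32,0,0,-0.01],[1,0,44,0,0,-0.01],[1,0,55,0,0,-0.01],[1,0,64,0,0,-0.01],[1,0,70,0,0,-0.01],[1,0,74,0,0,-0.01],[1,0,74,0,0,-0.01],[1,0,74,0,0,-0.01]]' 0; python3 go.py .6541 -.0047 .127 66;  python3 -m crank '[[0,0,0,0,0,0],[0,0,0,0,0,0],[0,0,0,0,0,0],[0,0,0,0,0,0],[0,0,0,0,0,0],[0,0,0,0,0,0],[0,0,0,0,0,0],[0,0,0,0,0,0],[0,0,0,0,0,0],[0,0,0,0,0,0]]' 1 50 ; python3 go.py .6541 -.0047 .127 66
```

```text
time_s: 17.02
tcp_pos: [0.6543, -0.0051, 0.1272]
orientation: [[-0.913, 0.407, 0.002], [0.407, 0.913, -0.001], [-0.002, 0.0, -1.0]]
ft_force: [0.7, 0.2, 0.8]
width: 0.0855
t 17.02 shift mm [0.4 0.3 0.2] rv [ 0.     0.002 -0.001]
tcp [ 0.6543 -0.0051  0.1272] phi 66.0 q6 -72.2 F [0.7 0.2 0.8] T [-0.02 -0.05  0.01] w 0.0855
time_s: 17.85
tcp_pos: [0.655, -0.0043, 0.1285]
orientation: [[-0.913, 0.408, 0.004], [0.408, 0.913, 0.0], [-0.004, 0.002, -1.0]]
ft_force: [1.9, 6.1, 4.2]
width: 0.0594
t 17.85 shift mm [ 0.7 -0.8  1.5] rv [ 0.002  0.004 -0.001]
tcp [ 0.655  -0.0043  0.1285] phi 66.0 q6 -72.1 F [1.9 6.1 4.2] T [ 0.77 -0.14 -0.22] w 0.0594
```

```bash
python3 -m crank '[[0,0,0,0,0,0.11],[0,0,0.2,0,0,0.22],[0,0,0.4,0,0,0.33],[0,0,0.5,0,0,0.44],[0,0,0.6,0,0,0.55],[0,0,0.8,0,0,0.66],[0,0,0.9,0,0,0.77],[0,0,1,0,0,0.88],[0,0,1.2,0,0,0.99],[0,0,1.4,0,0,1.1]]' ; python3 -m crank '[[0,0,0,0,0,0.11],[0,0,0.2,0,0,0.22],[0,0,0.4,0,0,0.33],[0,0,0.5,0,0,0.44],[0,0,0.6,0,0,0.55],[0,0,0.8,0,0,0.66],[0,0,0.9,0,0,0.77],[0,0,1,0,0,0.88],[0,0,1.2,0,0,0.99],[0,0,1.4,0,0,1.1]]' ; python3 go.py .6548 -.0045 .125 -114
```

```text
time_s: 18.68
tcp_pos: [0.655, -0.0042, 0.1272]
orientation: [[-0.046, 0.999, 0.004], [0.999, 0.046, 0.0], [-0.0, 0.004, -1.0]]
ft_force: [1.2, 1.3, -0.8]
width: 0.0592
time_s: 19.52
tcp_pos: [0.6552, -0.0042, 0.1258]
orientation: [[0.872, 0.49, 0.004], [0.49, -0.872, -0.0], [0.004, 0.002, -1.0]]
ft_force: [0.9, 0.8, -2.5]
width: 0.059
t 19.52 shift mm [-0.5  0.1  0.8] rv [ 0.    -0.005  0.931]
tcp [ 0.6552 -0.0042  0.1258] phi -60.7 q6 54.5 F [ 0.9  0.8 -2.5] T [0.05 0.   0.17] w 0.059
```

```bash
python3 -m crank '[[0,0,0.2,0,0,0.1],[0,0,0.3,0,0,0.2],[0,0,0.4,0,0,0.3],[0,0,0.5,0,0,0.4],[0,0,0.6,0,0,0.5],[0,0,0.8,0,0,0.6],[0,0,0.9,0,0,0.7],[0,0,1,0,0,0.8],[0,0,1.1,0,0,0.9],[0,0,1.3,0,0,0.96]]'; python3 go.py .6541 -.0047 .125 -114; python3 -m crank '[[0,0,0,0,0,0],[0,0,0,0,0,0],[0,0,0,0,0,0],[0,0,0,0,0,0],[0,0,-5,0,0,0],[0,0,-25,0,0,0],[0,0,-45,0,0,0],[0,0,-65,0,0,0],[0,0,-85,0,0,0],[0,0,-95,0,0,0]]' 0; python3 go.py .5006 .1444 .222 96
```

```text
time_s: 20.35
tcp_pos: [0.6551, -0.0043, 0.1245]
orientation: [[0.899, -0.438, 0.004], [-0.438, -0.899, -0.0], [0.004, -0.002, -1.0]]
ft_force: [0.8, -0.1, -0.5]
width: 0.0594
t 20.35 shift mm [-0.8  0.8 -0.5] rv [-0.002 -0.004 -0.034]
tcp [ 0.6551 -0.0043  0.1245] phi -116.0 q6 109.8 F [ 0.8 -0.1 -0.5] T [-0.19  0.24  0.22] w 0.0594
time_s: 21.18
tcp_pos: [0.6553, -0.0043, 0.2226]
orientation: [[0.899, -0.437, 0.008], [-0.437, -0.899, -0.001], [0.007, -0.003, -1.0]]
ft_force: [1.0, 0.4, 0.8]
width: 0.0856
t 21.18 shift mm [-204.2  -66.1   -0.7] rv [-1.000e-02  1.000e-03  2.584e+00]
tcp [ 0.6553 -0.0043  0.2226] phi -115.9 q6 109.8 F [1.  0.4 0.8] T [-0.03 -0.04 -0.01] w 0.0856
```

```bash
python3 -m crank '[[-20,-7,0,0,0,-0.12],[-40,-14,0,0,0,-0.24],[-60,-20,0,0,0,-0.36],[-80,-26,0,0,0,-0.48],[-100,-33,0,0,0,-0.6],[-120,-40,0,0,0,-0.72],[-140,-46,0,0,0,-0.84],[-160,-53,0,0,0,-0.96],[-180,-60,0,0,0,-1.08],[-204,-66,-1,0,0,-1.2]]';python3 -m crank '[[0,0,0,0,0,-0.12],[0,0,0,0,0,-0.24],[0,0,0,0,0,-0.36],[0,0,0,0,0,-0.48],[0,0,0,0,0,-0.6],[0,0,0,0,0,-0.72],[0,0,0,0,0,-0.84],[0,0,0,0,0,-0.96],[0,0,0,0,0,-1.08],[0,0,0,0,0,-1.2]]' ;  python3 go.py .5006 .1444 .222 96
python3 - <<'E'
from h import *
from workcell import camera
for n in ("top","side"):
    c=camera(n);np.savez(f"/tmp/{n}4.npz",**c)
    W=cloud(c); W0=cloud(np.load(f"/tmp/{n}0.npz"))
    for x in [(.6541,-.0047),(.6292,.1635),(.5255,-.0238),(.5006,.1444)]:
        def f(W):
            p=W[(np.hypot(W[...,0]-x[0],W[...,1]-x[1])<.022)&(W[...,2]>.15)&(W[...,2]<.175)]; return len(p),np.median(p[:,2]).round(4) if len(p) else 0
        print(n,x,f(W0),f(W))
E
```

```text
time_s: 22.02
tcp_pos: [0.5002, 0.1448, 0.2221]
orientation: [[0.729, 0.684, 0.008], [0.684, -0.729, -0.001], [0.005, 0.006, -1.0]]
ft_force: [0.7, -0.2, -0.1]
width: 0.0852
time_s: 22.85
tcp_pos: [0.5, 0.1448, 0.222]
orientation: [[-0.38, 0.925, 0.008], [0.925, 0.38, -0.001], [-0.004, 0.007, -1.0]]
ft_force: [1.0, 0.1, -0.4]
width: 0.0853
t 22.85 shift mm [-0.6  0.4  0. ] rv [ 0.003  0.007 -1.286]
tcp [0.5    0.1448 0.222 ] phi 22.3 q6 -13.3 F [ 1.   0.1 -0.4] T [-0.04 -0.01 -0.02] w 0.0853
top (0.6541, -0.0047) (110, np.float64(0.1635)) (107, np.float64(0.1591))
top (0.6292, 0.1635) (111, np.float64(0.163)) (111, np.float64(0.1591))
top (0.5255, -0.0238) (114, np.float64(0.1629)) (110, np.float64(0.1588))
top (0.5006, 0.1444) (109, np.float64(0.1643)) (0, 0)
side (0.6541, -0.0047) (93, np.float64(0.1629)) (90, np.float64(0.1593))
side (0.6292, 0.1635) (137, np.float64(0.1629)) (129, np.float64(0.1593))
side (0.5255, -0.0238) (93, np.float64(0.1627)) (88, np.float64(0.1587))
side (0.5006, 0.1444) (138, np.float64(0.1627)) (137, np.float64(0.163))
```

Three nuts are down about 4 mm each. Now the fourth.

```bash
python3 -m crank '[[0,0,0,0,0,-0.12],[0,0,0,0,0,-0.24],[0,0,0,0,0,-0.36],[0,0,0,0,0.001,-0.48],[0,0,0,0.001,0.002,-0.6],[0,0,0,0.001,0.003,-0.72],[0,0,0,0.002,0.004,-0.84],[0,0,0,0.002,0.005,-0.96],[-0.6,0.4,0,0.003,0.006,-1.08],[-0.6,0.4,0,0.003,0.007,-1.2]]';  python3 go.py .5006 .1444 .127 95.5
```

```text
time_s: 23.78
tcp_pos: [0.5007, 0.1443, 0.222]
orientation: [[-1.0, -0.016, 0.001], [-0.016, 1.0, 0.0], [-0.001, 0.0, -1.0]]
ft_force: [-0.3, 0.7, 0.1]
width: 0.0853
t 23.78 shift mm [ 0.1  0.  95. ] rv [ 0.     0.001 -0.08 ]
tcp [0.5007 0.1443 0.222 ] phi 90.9 q6 -82.1 F [-0.3  0.7  0.1] T [ 0.01 -0.07  0.03] w 0.0853
```

```bash
python3 -m crank '[[0,0,12,0,0,-0.08],[0,0,25,0,0,-0.08],[0,0,40,0,0,-0.08],[0,0,55,0,0,-0.08],[0,0,70,0,0,-0.08],[0,0,80,0,0,-0.08],[0,0,88,0,0,-0.08],[0,0,95,0,0,-0.08],[0,0,95,0,0,-0.08],[0,0,95,0,0,-0.08]]' 0; python3 go.py .5006 .1444 .127 95.5;  python3 -m crank '[[0,0,0,0,0,0],[0,0,0,0,0,0],[0,0,0,0,0,0],[0,0,0,0,0,0],[0,0,0,0,0,0],[0,0,0,0,0,0],[0,0,0,0,0,0],[0,0,0,0,0,0],[0,0,0,0,0,0],[0,0,0,0,0,0]]' 1 50 ; python3 go.py .5006 .1444 .127 95.5
```

```text
time_s: 24.62
tcp_pos: [0.5008, 0.1444, 0.1271]
orientation: [[-0.995, -0.095, 0.0], [-0.095, 0.995, 0.0], [-0.0, 0.0, -1.0]]
ft_force: [-0.3, -0.7, -0.5]
width: 0.0853
t 24.62 shift mm [0.2 0.  0.1] rv [ 0.     0.    -0.001]
tcp [0.5008 0.1444 0.1271] phi 95.5 q6 -86.7 F [-0.3 -0.7 -0.5] T [ 0.05  0.04 -0.04] w 0.0853
time_s: 25.45
tcp_pos: [0.5011, 0.1449, 0.128]
orientation: [[-0.995, -0.095, 0.002], [-0.095, 0.996, 0.001], [-0.002, 0.001, -1.0]]
ft_force: [-1.2, 3.4, 5.4]
width: 0.0595
t 25.45 shift mm [ 0.6 -0.5  1. ] rv [ 0.001  0.002 -0.001]
tcp [0.5011 0.1449 0.128 ] phi 95.4 q6 -86.7 F [-1.2  3.4  5.4] T [ 0.55  0.27 -0.04] w 0.0595
```

```bash
python3 -m crank '[[0,0,0,0,0,0.11],[0,0,0.2,0,0,0.22],[0,0,0.4,0,0,0.33],[0,0,0.5,0,0,0.44],[0,0,0.6,0,0,0.55],[0,0,0.8,0,0,0.66],[0,0,0.9,0,0,0.77],[0,0,1,0,0,0.88],[0,0,1.2,0,0,0.99],[0,0,1.4,0,0,1.1]]' ; python3 -m crank '[[0,0,0,0,0,0.11],[0,0,0.2,0,0,0.22],[0,0,0.4,0,0,0.33],[0,0,0.5,0,0,0.44],[0,0,0.6,0,0,0.55],[0,0,0.8,0,0,0.66],[0,0,0.9,0,0,0.77],[0,0,1,0,0,0.88],[0,0,1.2,0,0,0.99],[0,0,1.4,0,0,1.1]]' ; python3 go.py .5008 .1446 .124 -84.5
```

```text
time_s: 26.28
tcp_pos: [0.5013, 0.1455, 0.1268]
orientation: [[-0.532, 0.847, 0.003], [0.847, 0.532, 0.002], [0.0, 0.003, -1.0]]
ft_force: [1.6, 7.2, -4.1]
width: 0.0587
time_s: 27.12
tcp_pos: [0.502, 0.1456, 0.1254]
orientation: [[0.518, 0.855, 0.004], [0.855, -0.518, 0.002], [0.004, 0.002, -1.0]]
ft_force: [4.3, 1.2, -7.4]
width: 0.0594
t 27.12 shift mm [-1.5 -0.5  1.4] rv [ 0.    -0.005  0.93 ]
tcp [0.502  0.1456 0.1254] phi -31.2 q6 40.0 F [ 4.3  1.2 -7.4] T [ 0.12 -0.46  0.17] w 0.0594
```

```bash
python3 -m crank '[[-0.5,0,0.2,0,0,0.1],[-1,0,0.3,0,0,0.2],[-1,0,0.4,0,0,0.3],[-1,0,0.5,0,0,0.4],[-1,0,0.6,0,0,0.5],[-1,0,0.8,0,0,0.6],[-1,0,0.9,0,0,0.7],[-1,0,1,0,0,0.8],[-1,0,1.1,0,0,0.9],[-1,0,1.3,0,0,0.95]]'; python3 go.py .5008 .1446 .125 -84.5; python3 -m crank '[[0,0,0,0,0,0],[0,0,0,0,0,0],[0,0,0,0,0,0],[0,0,0,0,0,0],[0,0,-5,0,0,0],[0,0,-25,0,0,0],[0,0,-45,0,0,0],[0,0,-65,0,0,0],[0,0,-85,0,0,0],[0,0,-95,0,0,0]]' 0; python3 go.py .38 -.25 .23 -84.5
```

```text
time_s: 27.95
tcp_pos: [0.5023, 0.1451, 0.1242]
orientation: [[0.997, 0.071, 0.006], [0.071, -0.998, 0.003], [0.006, -0.002, -1.0]]
ft_force: [6.6, 2.3, -5.2]
width: 0.0592
t 27.95 shift mm [-1.6  0.4 -0.8] rv [-0.002 -0.006 -0.025]
tcp [0.5023 0.1451 0.1242] phi -86.0 q6 94.7 F [ 6.6  2.3 -5.2] T [ 0.17 -0.55  0.14] w 0.0592
time_s: 28.78
tcp_pos: [0.5022, 0.1449, 0.2218]
orientation: [[0.997, 0.071, 0.009], [0.071, -0.997, 0.003], [0.009, -0.002, -1.0]]
ft_force: [0.5, 0.0, 0.2]
width: 0.0851
t 28.78 shift mm [-149.8  385.2  -10.5] rv [-0.002 -0.009 -0.025]
tcp [0.5022 0.1449 0.2218] phi -85.9 q6 94.7 F [0.5 0.  0.2] T [ 0.05 -0.    0.  ] w 0.0851
```

```bash
python3 -m crank '[[-8,35,-2,0,0,0],[-16,70,-4,0,0,0],[-24,105,-6,0,0,0],[-32,140,-8,0,0,0],[-40,175,-10,0,0,0],[-48,210,-10,0,0,0],[-56,245,-10,0,0,0],[-64,280,-10,0,0,0],[-64,315,-10,0,0,0],[-64,350,-10,0,0,0]]'
python3 - <<'E'
from h import *
from workcell import camera
ims=[]
X=[(.6541,-.0047),(.6292,.1635),(.5255,-.0238),(.5006,.1444)]
for n in ("top","side"):
    c=camera(n)
    W=cloud(c); W0=cloud(np.load(f"/tmp/{n}0.npz"))
    for x in X:
        def f(W):
            p=W[(np.hypot(W[...,0]-x[0],W[...,1]-x[1])<.022)&(W[...,2]>.15)&(W[...,2]<.175)]; return len(p),np.median(p[:,2]).round(4)
        print(n,x,f(W0),f(W))
    for nm,w in(("before",W0),("after",W)):
        m=(w[...,2]>.105)&(w[...,2]<.124)&(abs(w[...,0]-.577)<.07)&(abs(w[...,1]-.07)<.09);p=w[m]
        A=np.c_[p[:,:2]-[.577,.07],np.ones(len(p))];s=np.linalg.lstsq(A,p[:,2],rcond=None)[0];print(n,nm,"lid plane",s.round(4))
    if n=="top":
        B=[fitcross(c,x,.1586) for x in X]; print([np.round(b[1:],3) for b in B])
    ims.append(cv2.resize(c["frame"],(400,250)))
cv2.imwrite("pics/end.png",np.hstack(ims)[:,:,::-1])
E
```

```text
time_s: 29.62
tcp_pos: [0.4625, -0.2105, 0.2305]
orientation: [[0.997, 0.071, 0.009], [0.071, -0.997, 0.003], [0.009, -0.002, -1.0]]
ft_force: [1.2, 1.2, 0.0]
width: 0.0855
top (0.6541, -0.0047) (110, np.float64(0.1635)) (104, np.float64(0.1605))
top (0.6292, 0.1635) (111, np.float64(0.163)) (108, np.float64(0.159))
top (0.5255, -0.0238) (114, np.float64(0.1629)) (110, np.float64(0.1592))
top (0.5006, 0.1444) (109, np.float64(0.1643)) (109, np.float64(0.1589))
top before lid plane [-0.0003 -0.0013  0.1178]
top after lid plane [ 0.0003 -0.0025  0.1146]
[array([ 6.53e-01, -5.00e-03, -2.85e+01]), array([ 0.628,  0.162, 36.   ]), array([ 0.526, -0.023,  1.5  ]), array([0.501, 0.144, 4.5  ])]
side (0.6541, -0.0047) (93, np.float64(0.1629)) (90, np.float64(0.1593))
side (0.6292, 0.1635) (137, np.float64(0.1629)) (131, np.float64(0.1589))
side (0.5255, -0.0238) (93, np.float64(0.1627)) (90, np.float64(0.1588))
side (0.5006, 0.1444) (138, np.float64(0.1627)) (127, np.float64(0.1591))
side before lid plane [ 0.001  -0.0014  0.1184]
side after lid plane [-0.0013 -0.0005  0.1152]
```

View pics/end.png

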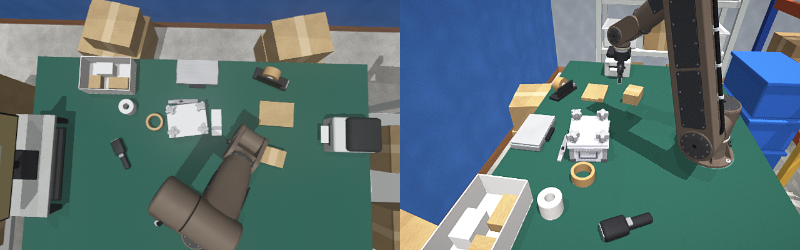

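The end picture shows all four nuts at the lid's corners (top view, about 165–207, 103–132). The gripper is clear, and the bystanders are where they were. The lid dropped 3.2 mm and is level to about 0.003 rad. All checks agree, so I'm handing in.

```bash
python3 -m crank '[[0,0,0,0,0,0],[0,0,0,0,0,0],[0,0,0,0,0,0],[0,0,0,0,0,0],[0,0,0,0,0,0],[0,0,0,0,0,0],[0,0,0,0,0,0],[0,0,0,0,0,0],[0,0,0,0,0,0],[0,0,0,0,0,0]]'; python3 -c "
from workcell import job;print(job.job_done())"
```

```text
time_s: 30.55
tcp_pos: [0.4633, -0.2128, 0.2301]
orientation: [[0.998, 0.068, 0.009], [0.068, -0.998, 0.002], [0.01, -0.001, -1.0]]
ft_force: [0.7, 0.4, 0.2]
width: 0.0855
the job is handed in; nothing more can be done
None
```

I turned all four nuts about half a turn clockwise in cross order and handed the job in at 30.6 s; no verdict was reported. As seen from the robot, the order was near-right, far-left (its diagonal opposite), far-right, then near-left. Each was gripped once at 50 N and turned 181–183° in a single wrist sweep.

- **Nuts:** the side camera showed each nut 3.6–4.0 mm lower, against 4 mm for half a turn. The top camera agreed within about 1.5 mm: far-right read 3.0 mm down and near-left 5.4 mm, which I put down to depth noise. The lobe angles fitted from the top picture matched the final jaw angles to about 3°.
- **Lid:** its centre went down 3.2 mm in both views, and it is level to about 0.003 rad.
- **Bystanders and robot:** nothing on the bench looked moved in the final pictures (checked by eye, not measured). The gripper is open and clear of everything, and the force readings between moves stayed under about 15 N.

No check failed.

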